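# Change the check weight behind the bottles

## Robot

A 7-joint arm with a two-finger parallel gripper is mounted at the origin on a cart in front of the work surface, level with it; the furniture and walls round the work are solid. World frame = base frame: x ahead of the robot, y to its left, z up, the work surface at z = 0. Lengths are in m, angles in rad, forces in N, time in s.
With the tool pointing down it reaches from about 0.425 to 0.875 m from the base axis. Payload 4.7 kg.
Tool frame: the origin (TCP) lies at the very end of the fingers, on their centre line; the grasp point (between the pads) lies 19 mm behind it (ctrl.grasp_offset is the distance from the TCP to the grasp point, in m); z points along the fingers, y is the direction in which the jaws open and shut (so a half turn about z gives the same grasp; the last joint's range is limited). The gripper opens to 87 mm and grips with 3 to 60 N. Pads are 19 mm wide; open, the fingers measure 117 mm over their backs; the gripper's body (75 mm by 190 mm) begins 51 mm behind the grasp point.
Start: joints at [-1.114, 0.321, -0.07, 1.45, 0.023, 1.371, -0.057], TCP at [0.279, 0.587, 0.223] pointing down, gripper open.
Joint ranges: [-2.86, 2.86], [-0.3, 2.09], [-1.38, 1.24], [0.06, 2.45], [-1.56, 4.7], [0.09, 2.05], [-2.69, 2.69]. Speed limits (rad/s): [2.57, 2.57, 3.14, 3.14, 3.14, 3.14, 3.14].

## Interface

Orientations are given as a rotation vector (axis times angle).
In Python, from bench import ctrl gives the robot as it stands.
- The arm moves only by the shell command python3 -m creep 'ROWS' [FORCE]. ROWS is JSON, a list that holds one entry, the list of rows, each a list of 7 numbers: the opening, from 0 (shut) to 1 (fully open), then the shift along the tool's x, y, z in mm, then the turn, a rotation vector about the tool's x, y, z in rad. In form: [[[grip, dx, dy, dz, rx, ry, rz], ...]]. A call has 1 to 5 rows; each row is the pose to reach, as a shift and turn from the pose commanded when the call began, along the tool's axes at that moment; what a row does not reach only later rows make up. A row lasts 1/10 s, in which the tool goes at most 50 mm and 8.59 degrees, less where a joint would pass 70% of its speed; a pose out of reach is approached as far as the arm can. A call with a gripper value outside its range is refused whole. The fingers move at their own pace and stop on an object; FORCE is the grip in N (left out, the last holds). Time passes only in rows, so rows that repeat a pose let the fingers close. It gives the time, the measured TCP pose, the force and the opening at its end, in the units of the state.
- ctrl.get_state(): the state, without advancing time (a new reading comes with each control period).
- ctrl.get_image(name): name is "side" or "top"; returns the picture (400x640x3 uint8, red, green, blue); there is no depth.
- ctrl.camera_params(name): a dict with "K" (3x3 intrinsics, pixels), "k1" (the pictures are not rectified: a ray, as slopes to the right and down, at radius r is drawn at 1 + k1 r^2 times it, then the intrinsics apply), "pose" (4x4, takes a point from camera to world coordinates). Camera axes: x right, y down, z forward; pixel columns grow to the right and rows downward; lengths in m; the calibration is good to about 2 mm. A picture is of the moment at which its call begins. camera_params takes no time and is no camera call.
- ctrl.close_job(): hands the job in, once; it reports no verdict.
The state is a dict: "time": time; "joint_positions": joint angles; "qd": joint speeds; "joint_torque": joint torques, N m; "position": TCP position; "tool_rot": TCP orientation; "ft_force": force on the tool from outside, world axes, zero at the start; "torque": the same for the moment, N m; "grip_width": opening from 0.0 (shut) to 1.0 (fully open).
Only numpy, scipy, OpenCV 4.12 (cv2) and the standard library are available. Lean on these libraries where they do the work, as an engineer would, in place of code of your own. Each camera call takes 0.05 s, during which the arm holds its last target. There are 200 camera calls.

## Task

Change the check weight on the small bench scale. First stand both bottles that block the rack upright in the empty side tray; then put the weight that is on the scale into a free well at the back of the rack and set the largest weight in the middle of the scale's pan. Finally stand each bottle upright again in the bay of the rack it came from; leave the smallest weight, the tape roll and the stapler where they are.

Things in the scene. Friction and masses are not known exactly. Their poses are not given: they have to be found in the camera images.
- rack: Fixed low wooden rack, 128 (x) x 160 mm (y); origin on the worktop, z up, front is -x. Front: two bays, x -70 to -6 mm, y 3 to 76 and -3 to -76 mm, rims 10 mm, rib 8 mm above the worktop. Back: board 7 mm high, x -6 to 46 mm, three wells 41 mm wide, centres x = 20, y = -48, 0, 48 mm. All floors 3 mm above the worktop. A bottle stands in each bay; the middle well starts empty.
- side_tray: Fixed empty shallow grey tray, 125 mm (its x) by 175 mm (its y), rim 15 mm high, walls 4 mm, floor 4 mm above the worktop. Origin on the worktop under its middle, z up. On the left or on the right of the rack.
- scale_small: Fixed small bench scale on the other side of the rack, grey housing 135 x 110 mm and 20 mm high, with a round steel pan 72 mm in diameter whose flat top is 30 mm above the worktop. Origin on the worktop under the middle of the pan; z up; display and keys on its -x side. The pan is rigid and does not sink.
- weight_large: Largest brass check weight, a round body with a knob on top, 30 mm in diameter, 40 mm high, 0.2 kg. Origin at the centre of its underside, z up through the knob. Starts in an outer well of the rack.
- weight_mid: Medium brass check weight, same form, 24 mm in diameter, 32 mm high, 0.1 kg. Origin at the centre of its underside. Starts on the scale's pan.
- weight_small: Smallest brass check weight, same form, 19 mm in diameter, 26 mm high, 0.05 kg. Origin at the centre of its underside. Stands in the other outer well and stays there.
- bottle_flip: Taller bottle: clear squeeze bottle with a red cap on top, 48 mm in diameter, 149 mm high, straight round rigid body up to a height of 110 mm, red cap 28 mm wide from 138 to 149 mm (shut, fixed), about 0.14 kg. Origin at the centre of its underside, z up. Starts upright in one bay of the rack.
- bottle_dropper: Shorter bottle: amber bottle with a black dropper top, 33 mm in diameter up to a height of about 62 mm, 24 mm at the collar above that, 102 mm high in all, about 0.07 kg. Origin at the centre of its underside, z up. Starts upright in the other bay of the rack.
- tape_roll: Bystander: loose grey roll of tape lying flat, 103 mm in diameter, 48 mm high, in front of the rack. Origin at the centre of its underside.
- stapler: Bystander: loose black desk stapler, 34 x 146 mm (long along its y), 47 mm high, behind the rack. Origin at the centre of its underside.

How it is judged:
On the way, in this order (a step that is already met when the one before it is completed fails the run):
1. both bottles stand upright and still in the side tray (x of bottle_flip in the frame of side_tray between -0.06 and 0.06 m and y of bottle_flip in the frame of side_tray between -0.085 and 0.085 m and z of each of bottle_flip, bottle_dropper in the frame of side_tray below 0.012 m and angle between each of bottle_flip, bottle_dropper's own z axis and vertical below 0.12 rad and linear speed of each of bottle_flip, bottle_dropper below 0.02 m/s and angular speed of each of bottle_flip, bottle_dropper below 0.3 rad/s and x of bottle_dropper in the frame of side_tray between -0.06 and 0.06 m and y of bottle_dropper in the frame of side_tray between -0.085 and 0.085 m), for 0.2 s.
2. with both bottles still standing in the side tray, the medium weight stands in a well of the rack and the largest weight stands in the middle of the scale's pan (all of step 1 and ((x of weight_mid in the frame of rack between 0.009 and 0.031 m and y of weight_mid in the frame of rack between -0.059 and -0.037 m and z of weight_mid in the frame of rack below 0.006 m) or (x of weight_mid in the frame of rack between 0.009 and 0.031 m and y of weight_mid in the frame of rack between -0.011 and 0.011 m and z of weight_mid in the frame of rack below 0.006 m) or (x of weight_mid in the frame of rack between 0.009 and 0.031 m and y of weight_mid in the frame of rack between 0.037 and 0.059 m and z of weight_mid in the frame of rack below 0.006 m)) and angle between weight_mid's own z axis and vertical below 0.12 rad and horizontal distance between weight_large and scale_small below 0.015 m and z of weight_large in the frame of scale_small between 0.026 and 0.034 m and angle between weight_large's own z axis and vertical below 0.1 rad and linear speed of each of weight_mid, weight_large below 0.02 m/s and angular speed of each of weight_mid, weight_large below 0.3 rad/s), for 0.2 s.
At the end, for the whole second after the job is handed in: Largest weight upright within 15 mm of the pan's middle; medium weight upright down in a well of the rack (within 11 mm of its centre); each bottle upright in the bay it came from, within 28 mm of its start; smallest weight within 15 mm of its start; all at rest (distance of each of bottle_flip, bottle_dropper from where it was at the start of the episode below 0.028 m and angle between each of bottle_flip, bottle_dropper, weight_large's own z axis and vertical below 0.1 rad and z of each of bottle_flip, bottle_dropper in the frame of rack below 0.006 m and ((x of weight_mid in the frame of rack between 0.009 and 0.031 m and y of weight_mid in the frame of rack between -0.059 and -0.037 m and z of weight_mid in the frame of rack below 0.006 m) or (x of weight_mid in the frame of rack between 0.009 and 0.031 m and y of weight_mid in the frame of rack between -0.011 and 0.011 m and z of weight_mid in the frame of rack below 0.006 m) or (x of weight_mid in the frame of rack between 0.009 and 0.031 m and y of weight_mid in the frame of rack between 0.037 and 0.059 m and z of weight_mid in the frame of rack below 0.006 m)) and angle between weight_mid's own z axis and vertical below 0.12 rad and horizontal distance between weight_large and scale_small below 0.015 m and z of weight_large in the frame of scale_small between 0.026 and 0.034 m and linear speed of each of bottle_flip, bottle_dropper, weight_mid, weight_large, weight_small below 0.02 m/s and angular speed of each of bottle_flip, bottle_dropper, weight_mid, weight_large, weight_small below 0.3 rad/s and distance of weight_small from where it was at the start of the episode below 0.015 m); the robot touches nothing.
It fails at once if a bottle is knocked over (angle between any of bottle_flip, bottle_dropper's own z axis and vertical above 0.7 rad).
It fails at once if the smallest weight is moved by more than 15 mm or tipped over (distance of weight_small from where it was at the start of the episode above 0.015 m or angle between weight_small's own z axis and vertical above 0.5 rad).
It fails at once if the tape roll or the stapler is moved by more than 30 mm (distance of any of tape_roll, stapler from where it was at the start of the episode above 0.03 m).
It also fails if it takes over 141 s, if anything falls off the work surface, if the arm or the gripper's body presses on something with over 40 N, if the wrist force passes 120 N, or if a joint passes its speed limit or range.

## Working session

There is one attempt and no reset: what is moved stays moved. The work goes in short steps, Python scripts to look and compute and a shell command to move; the robot and the scene stay as the last step left them, time stands still between calls to the robot, and variables do not carry over. Pictures are saved under pics/ and viewed, about 12 in all and at most 16, crops included, and the job is handed in when it is done.

```bash
mkdir -p pics; ls
python3 - <<'E'
from bench import ctrl
import cv2
s=ctrl.get_state(); print(s)
for n in("top","side"):
    p=ctrl.camera_params(n); print(n,p)
    cv2.imwrite(f"pics/{n}0.png",ctrl.get_image(n)[:,:,::-1])
print(ctrl.grasp_offset)
E
```

```text
pics
{'time': 0.0, 'joint_positions': array([-1.11392121,  0.32181583, -0.07010333,  1.45167702,  0.02259447,
        1.37081477, -0.05689129]), 'qd': array([ 1.87497689e-04,  5.78540368e-04,  3.64701520e-04, -4.36683693e-04,
       -7.44664989e-05, -1.51602458e-03,  2.07648010e-05]), 'joint_torque': array([ 2.09158702e-04, -4.91277015e+01, -4.04099207e-01, -3.12529492e+01,
       -6.40160521e-02,  4.36687970e-02,  1.75175569e-04]), 'position': array([0.27828395, 0.58679388, 0.22146532]), 'tool_rot': array([-6.89682193e-01, -3.06460759e+00,  2.98112152e-03]), 'ft_force': array([-0.05204964, -0.53732886, -0.2419003 ]), 'torque': array([-0.02201304, -0.00425327, -0.01443907]), 'grip_width': 0.9974990921713935}
top {'K': array([[457.20119415,   0.        , 330.48989328],
       [  0.        , 457.20119415, 198.34556942],
       [  0.        ,   0.        ,   1.        ]]), 'k1': 0.04326947334536078, 'pose': array([[ 0.10676456, -0.96998132,  0.21848927,  0.36512078],
       [-0.9942773 , -0.10498031,  0.01979338, -0.00394628],
       [ 0.00373787, -0.21935215, -0.97563859,  1.14697322],
       [ 0.        ,  0.        ,  0.        ,  1.        ]])}
side {'K': array([[447.97099703,   0.        , 317.91069965],
       [  0.        , 447.97099703, 200.3171411 ],
       [  0.        ,   0.        ,   1.        ]]), 'k1': -0.11835602547448609, 'pose': array([[ 0.84674918, -0.3195485 ,  0.42532879,  0.15893329],
       [-0.53172433, -0.48298168,  0.6956996 , -0.72168955],
       [-0.01688376, -0.81524073, -0.57887605,  0.6389536 ],
       [ 0.        ,  0.        ,  0.        ,  1.        ]])}
0.0187
```

View pics/top0.png

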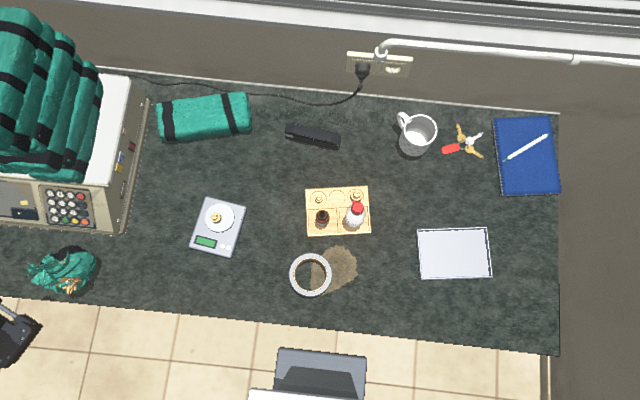

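View pics/side0.png

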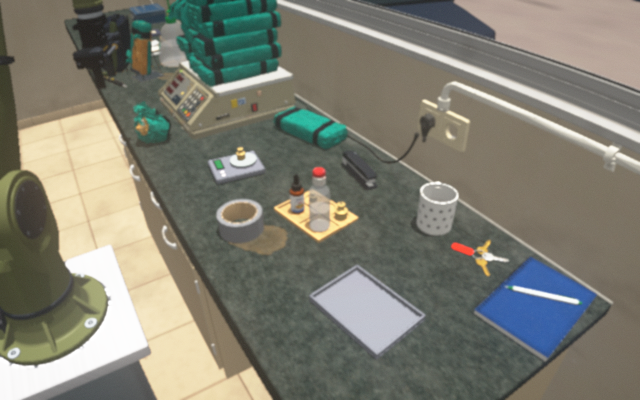

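Top view: rack at about (338,211), with the dropper bottle at (322,216) and the flip bottle at (355,213). The scale is at (218,226) on the left and the tray at (455,253) on the right; tape roll (310,275), stapler (313,136). Next I measure.

```bash
cat > h.py <<'E'
from bench import ctrl
import cv2, numpy as np
from scipy.spatial.transform import Rotation as R
def img(n): return ctrl.get_image(n)
def ray(n,uv):
    p=ctrl.camera_params(n); uv=np.array(uv,float).reshape(-1,1,2)
    d=cv2.undistortPoints(uv,p["K"],np.array([p["k1"],0,0,0.]))[:,0]
    P=p["pose"]; return P[:3,3],np.c_[d,np.ones(len(d))]@P[:3,:3].T
def plane(n,uv,z):
    o,d=ray(n,uv); return o+d*((z-o[2])/d[:,2])[:,None]
def proj(n,X):
    p=ctrl.camera_params(n); P=np.linalg.inv(p["pose"])
    return cv2.projectPoints(np.array(X,float).reshape(-1,1,3),cv2.Rodrigues(P[:3,:3])[0],P[:3,3],p["K"],np.array([p["k1"],0,0,0.]))[0][:,0]
def tri(uvt,uvs):
    A=np.zeros((3,3));b=np.zeros(3)
    L=[]
    for n,uv in(("top",uvt),("side",uvs)):
        o,d=ray(n,uv);d=d[0]/np.linalg.norm(d[0]);M=np.eye(3)-np.outer(d,d);A+=M;b+=M@o;L.append((o,M))
    x=np.linalg.solve(A,b); return x,[np.linalg.norm(M@(x-o)) for o,M in L]
def blob(im,lo,hi,box):
    x0,y0,x1,y1=box; h=cv2.cvtColor(im,cv2.COLOR_RGB2HSV)[y0:y1,x0:x1]
    m=cv2.inRange(h,np.array(lo),np.array(hi)); m=cv2.morphologyEx(m,cv2.MORPH_CLOSE,np.ones((3,3)))
    c=max(cv2.findContours(m,cv2.RETR_EXTERNAL,cv2.CHAIN_APPROX_NONE)[0],key=cv2.contourArea)
    return c[:,0]+[x0,y0]
E
python3 - <<'E'
from h import *
t=img("top");s=img("side")
a=cv2.resize(t[175:295,185:505],None,fx=2.5,fy=2.5,interpolation=cv2.INTER_CUBIC)
b=cv2.resize(s[130:260,195:375],None,fx=800/180*.55,fy=800/180*.55,interpolation=cv2.INTER_CUBIC)
c=np.zeros((a.shape[0]+b.shape[0]-40,800,3),np.uint8); 
c=np.zeros((600,800,3),np.uint8);c[:300]=a[:300];hh=min(300,b.shape[0]);c[300:300+hh,:b.shape[1]]=b[:hh]
cv2.imwrite("pics/c0.png",c[:,:,::-1])
hsv=cv2.cvtColor(t,cv2.COLOR_RGB2HSV)
for q in[(308,190),(365,231),(338,225),(455,253),(420,235),(195,245),(212,235),(50,120),(322,216),(357,207)]: print(q,hsv[q[1],q[0]])
def rect(c,z):
    w=plane("top",c.astype(float),z)[:,:2].astype(np.float32); (cx,cy),(a,b),ang=cv2.minAreaRect(w*1000); print(round(cx,1),round(cy,1),round(a,1),round(b,1),round(ang,1),len(c)); return w
rect(blob(t,(8,60,120),(30,255,255),(290,170,385,250)),.009)
rect(blob(t,(90,5,150),(140,80,255),(400,210,510,295)),.015)
rect(blob(t,(90,5,120),(140,90,255),(180,185,255,265)),.02)
E
```

```text
(308, 190) [ 30  41 255]
(365, 231) [ 30  29 255]
(338, 225) [ 23  71 255]
(455, 253) [107   9 243]
(420, 235) [107   7 246]
(195, 245) [112  12 237]
(212, 235) [104  12 232]
(50, 120) [ 84 131  80]
(322, 216) [16 74 72]
(357, 207) [  1 147 252]
590.7 -1.6 125.9 163.0 9.5 219
514.9 -298.2 125.2 174.5 8.2 259
516.9 290.7 109.9 133.7 81.4 181
```

View pics/c0.png

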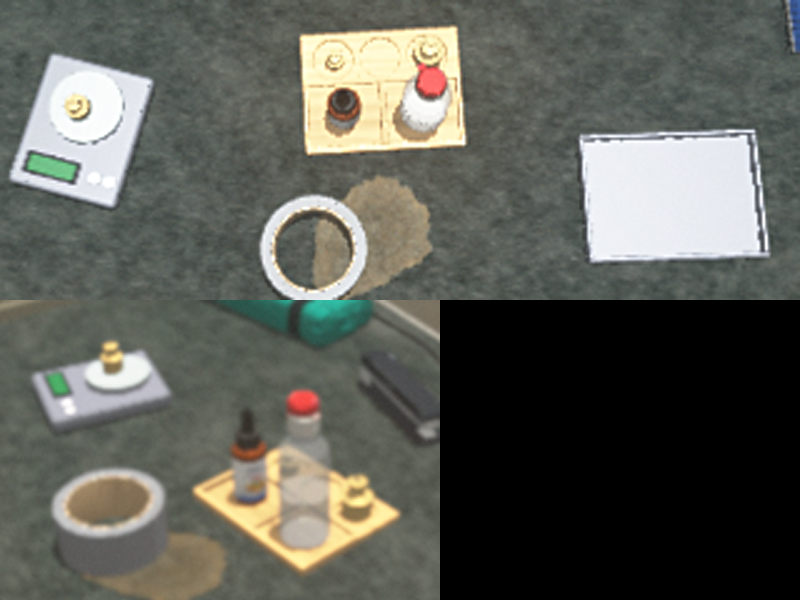

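Crop: the large weight is in the right well near (357,195), the small one in the left well near (319,199), and the middle well near (337,198) is empty. The mid weight is on the pan at (216,217), pan centre about (219,217). Now I compute the positions.

Run:
```python
from h import *
t=img("top");s=img("side")
def cen(c): (x,y),r=cv2.minEnclosingCircle(c.astype(np.float32)); m=c.mean(0); return m.round(1),round(r,1)
# red cap
for n,im,b in(("top",t,(340,195,372,225)),("side",s,(305,160,335,190))):
    c1=blob(im,(0,110,100),(6,255,255),b);c2=blob(im,(172,110,100),(180,255,255),b)
    c=np.r_[c1,c2]; print(n,"cap",cen(c),c.min(0),c.max(0))
for n,im,b in(("top",t,(312,203,332,226)),("side",s,(285,170,308,195))):
    c=blob(im,(0,0,0),(180,255,60),b);print(n,"drop",cen(c),c.min(0),c.max(0))
# pan white, weights yellow
p=blob(t,(0,0,245),(180,30,255),(195,195,240,232)); (x,y),r=cv2.minEnclosingCircle(p.astype(np.float32)); print("pan",x,y,r)
e=cv2.fitEllipse(cv2.convexHull(p)); print(e, plane("top",[e[0]],.030))
for nm,b in(("mid",(205,205,228,230)),):
    c=blob(t,(12,70,60),(32,255,255),b); print(nm,cen(c),c.min(0),c.max(0))
for nm,uv,z in(("midknob",(215.6,216.5),.062),("large knob",(357,194.5),.043),("small knob",(319,199.3),.029),("well",(337,198),.005)):
    print(nm,plane("top",[uv],z).round(4))
# rack corners from crop
print("rackcorners",plane("top",np.array([[300,34],[457,27],[465,145],[307,153]])/2.5+[185,175],.009).round(4))
print("ribs/crossing",plane("top",np.array([[381,81],[303,84],[461,78]])/2.5+[185,175],.009).round(4))
x=cv2.resize(t[178:242,297:377],None,fx=10,fy=9.3,interpolation=cv2.INTER_CUBIC)[:595]
cv2.imwrite("pics/c1.png",x[:,:,::-1])
```

```text
top cap (array([356.8, 206.6]), 7.2) [352 200] [363 213]
side cap (array([318.8, 171.7]), 6.6) [312 167] [325 176]
top drop (array([321.5, 211. ]), 0.5) [321 211] [322 211]
side drop (array([295.9, 179.7]), 3.6) [295 176] [297 183]
pan 219.36207580566406 217.4310302734375 14.590110778808594
((219.07778930664062, 217.23080444335938), (27.359699249267578, 28.923084259033203), 42.849571228027344) [[0.538041   0.28745224 0.03      ]]
mid (array([215.5, 217.4]), 4.7) [211 213] [220 222]
midknob [[0.534  0.2876 0.062 ]]
large knob [[ 0.6291 -0.0459  0.043 ]]
small knob [[0.61   0.0471 0.029 ]]
well [[0.6236 0.0027 0.005 ]]
rackcorners [[ 0.6384  0.0868  0.009 ]
 [ 0.6631 -0.0726  0.009 ]
 [ 0.5423 -0.0914  0.009 ]
 [ 0.5173  0.0652  0.009 ]]
ribs/crossing [[ 0.5984 -0.0008  0.009 ]
 [ 0.5868  0.0776  0.009 ]
 [ 0.6103 -0.0814  0.009 ]]
```

View pics/c1.png

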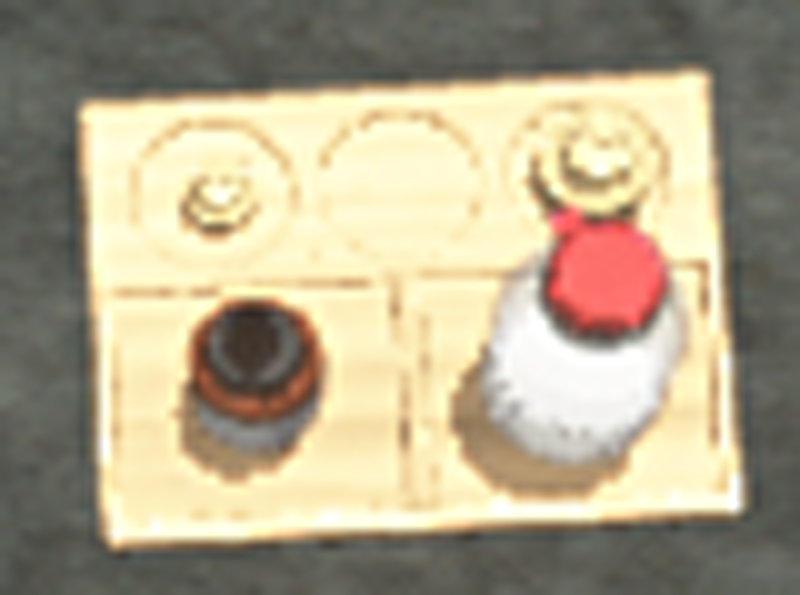

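Enlarged: well circles centred at (318.5,198.5), (337.2,197.6) and (355.8,196.5). The cap centre is at (357.7,207.9), the dropper bulb at (322.5,214.6) and its collar at (322.8,216.7).

Run:
```python
from h import *
for nm,uv,z in(("wl",(318.5,198.5),.007),("wm",(337.15,197.6),.007),("wr",(355.8,196.5),.007),("cap",(357.7,207.9),.152),("collar",(322.8,216.7),.068),("bulb",(322.5,214.6),.085),("largeK",(297+60,178+158/9.3),.043),("largebody",(297+58.8,178+172/9.3),.03)):
    print(nm,(plane("top",[uv],z)*1000).round(1))
print("cap tri",tri((357.7,207.9),(319,169)))
# side: bottom of flip, dropper
print("side cap top z=.149+.003:",plane("side",[(319,168.5)],.152).round(4),"drop top .105",plane("side",[(296,176.5)],.105).round(4))
o=np.array([.604,-.0005]);a=np.radians(9.2);Rk=np.array([[np.cos(a),-np.sin(a)],[np.sin(a),np.cos(a)]])
print("rack wells",[(o+Rk@np.array(q)).round(4) for q in[(.02,-.048),(.02,0),(.02,.048),(-.038,-.0395),(-.038,.0395)]])
y=np.array([-np.sin(a),np.cos(a),0]);x=np.array([np.cos(a),np.sin(a),0])
T=R.from_matrix(np.c_[y,x,[0,0,-1]]); st=ctrl.get_state(); C=R.from_rotvec(st["tool_rot"])
print("turn",(C.inv()*T).as_rotvec())
print("shift to rack front above", C.inv().apply(np.array([.58,-.04,.26])-st["position"])*1000)
```

```text
wl [[616.7  49.6   7. ]]
wm [[624.2   2.5   7. ]]
wr [[632.2 -44.7   7. ]]
cap [[572.8 -46.1 152. ]]
collar [[559.9  31.5  68. ]]
bulb [[561.8  32.2  85. ]]
largeK [[627.9 -46.   43. ]]
largebody [[626.8 -43.9  30. ]]
cap tri (array([ 0.57377304, -0.04673489,  0.15536981]), [np.float64(0.0017716107148029812), np.float64(0.001771610714803193)])
side cap top z=.149+.003: [[ 0.5796 -0.0406  0.152 ]] drop top .105 [[0.5593 0.0247 0.105 ]]
rack wells [array([ 0.6314, -0.0447]), array([0.6237, 0.0027]), array([0.6161, 0.0501]), array([ 0.5728, -0.0456]), array([0.5602, 0.0324])]
turn [-5.12349625e-04  3.25303241e-04  9.67397382e-01]
shift to rack front above [-541.17926819 -437.47648906  -37.52004081]
```

```bash
cat >> h.py <<'E'
A=np.radians(9.2)
TR=R.from_matrix(np.c_[[-np.sin(A),np.cos(A),0],[np.cos(A),np.sin(A),0],[0,0,-1]])
def to(x,y,z):
    st=ctrl.get_state();C=R.from_rotvec(st["tool_rot"])
    print("t",round(st["time"],2),"pos",(st["position"]*1000).round(1),"shift",(C.inv().apply(np.array([x,y,z])-st["position"])*1000).round(1),"turn",(C.inv()*TR).as_rotvec().round(4),"F",st["ft_force"].round(1),"g",round(st["grip_width"],3))
E
python3 -m creep '[[[1,-36,-29,-6,0,0,0.13],[1,-72,-58,-12,0,0,0.26],[1,-108,-87,-18,0,0,0.39],[1,-144,-116,-24,0,0,0.52],[1,-180,-145,-30,0,0,0.65]]]'
python3 -c "
from h import *;to(.573,-.046,.25)"
```

```text
time: 0.8
position: [0.3796, 0.3774, 0.2529]
tool_rot: [1.639, 2.68, 0.001]
ft_force: [0.5, 0.7, -0.3]
grip_width: 0.999
t 0.8 pos [379.6 377.4 252.9] shift [-465.   -20.6    2.8] turn [ 4.000e-04 -3.000e-04  3.122e-01] F [ 0.5  0.7 -0.3] g 0.999
```

```bash
python3 -m creep '[[[1,-48,-2,0,0,0,0.1],[1,-96,-4,0,0,0,0.2],[1,-144,-6,0,0,0,0.312],[1,-192,-8,0,0,0,0.312],[1,-240,-10,0,0,0,0.312]]]'
python3 -c "
from h import *;to(.573,-.046,.25)"
```

```text
time: 1.3
position: [0.4811, 0.1596, 0.2529]
tool_rot: [2.03, 2.398, 0.002]
ft_force: [0.9, 0.2, -0.5]
grip_width: 1.0
t 1.3 pos [481.1 159.6 252.9] shift [-218.    56.7    2.8] turn [ 0.0009 -0.0006  0.0055] F [ 0.9  0.2 -0.5] g 1.0
```

```bash
python3 -m creep '[[[1,-45,12,0,0,0,0.006],[1,-90,24,0,0,0,0.006],[1,-135,36,0,0,0,0.006],[1,-180,48,0,0,0,0.006],[1,-218,57,0,0,0,0.006]]]'
python3 -m creep '[[[1,0,0,10,0,0,0],[1,0,0,20,0,0,0],[1,0,0,30,0,0,0],[1,0,0,30,0,0,0]]]'
python3 - <<'E'
from h import *
to(.573,-.046,.25)
t=img("top");s=img("side")
a=cv2.resize(t[150:270,280:400],None,fx=3.3,fy=3.3,interpolation=cv2.INTER_CUBIC)
b=cv2.resize(s[80:240,240:400],None,fx=2.475,fy=2.475,interpolation=cv2.INTER_CUBIC)
cv2.imwrite("pics/a1.png",np.hstack([a,b])[:,:,::-1])
E
```

```text
time: 1.8
position: [0.5734, -0.0469, 0.2529]
tool_rot: [2.038, 2.39, 0.0]
ft_force: [0.8, -0.8, -1.3]
grip_width: 1.001
time: 2.2
position: [0.5714, -0.042, 0.2205]
tool_rot: [-2.031, -2.393, 0.003]
ft_force: [0.9, -0.3, 0.4]
grip_width: 0.999
t 2.2 pos [571.4 -42.  220.5] shift [ -4.2   0.8 -29.5] turn [-0.0034 -0.0012  0.0024] F [ 0.9 -0.3  0.4] g 0.999
```

View pics/a1.png

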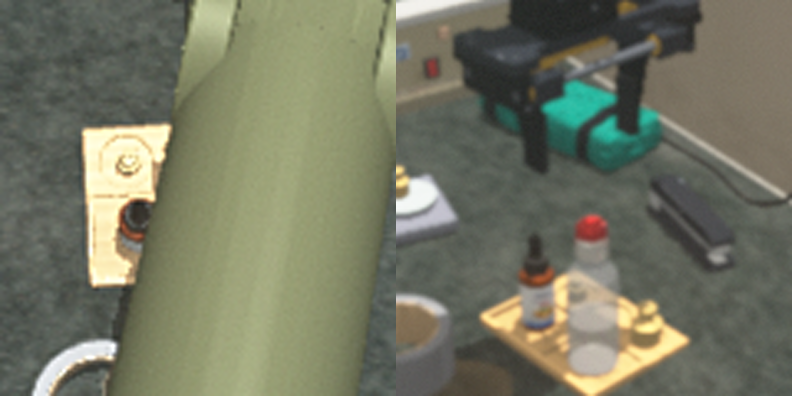

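The side view shows the jaws straddling the flip bottle, cap at about (318,172). I trim 4 mm and go down.

```bash
python3 -m creep '[[[1,-4,1,30,0,0,0],[1,-4,1,60,0,0,0],[1,-4,1,90,0,0,0],[1,-4,1,115,0,0,0],[1,-4,1,127,0,0,0]]]'
python3 -m creep '[[[1,0,0,2,0,0,0],[1,0,0,4,0,0,0],[1,0,0,4,0,0,0]]]'
python3 -c "
from h import *;to(.573,-.046,.088)"
```

```text
time: 2.8
position: [0.5733, -0.0469, 0.0938]
tool_rot: [-2.034, -2.392, 0.002]
ft_force: [-0.3, -0.8, -1.2]
grip_width: 1.0
time: 3.1
position: [0.5755, -0.0478, 0.0929]
tool_rot: [2.036, 2.391, 0.003]
ft_force: [-0.3, -0.3, 0.4]
grip_width: 0.999
t 3.1 pos [575.5 -47.8  92.9] shift [ 2.2 -2.2  4.9] turn [ 0.0024  0.0001 -0.0004] F [-0.3 -0.3  0.4] g 0.999
```

```bash
python3 -m creep '[[[1,0,0,3,0,0,0],[1,0,0,3,0,0,0],[1,0,0,3,0,0,0]]]' ; python3 -c "
from h import *
to(.573,-.046,.088)
for i in range(4): img('side');to(.573,-.046,.088)"
```

```text
time: 3.4
position: [0.5747, -0.0479, 0.089]
tool_rot: [2.037, 2.392, 0.001]
ft_force: [-0.2, 0.9, 0.1]
grip_width: 0.998
t 3.4 pos [574.7 -47.9  89. ] shift [ 2.1 -1.3  1. ] turn [ 0.0007 -0.0001 -0.0006] F [-0.2  0.9  0.1] g 0.998
t 3.45 pos [574.6 -47.9  88.9] shift [ 2.1 -1.3  0.9] turn [ 0.0006 -0.     -0.0005] F [-1.4  0.   0.1] g 0.999
t 3.5 pos [574.6 -47.9  88.8] shift [ 2.1 -1.3  0.8] turn [ 0.0005 -0.0001 -0.0006] F [-0.7 -0.5 -0.1] g 1.002
t 3.55 pos [574.6 -47.9  88.8] shift [ 2.1 -1.3  0.8] turn [ 0.0004 -0.     -0.0006] F [-0.6  0.5  0. ] g 1.0
t 3.6 pos [574.5 -47.9  88.7] shift [ 2.1 -1.2  0.7] turn [ 0.0002 -0.     -0.0005] F [ 0.4  0.5 -0.2] g 1.002
```

```bash
python3 -m creep '[[[0.5,2,-1,0,0,0,0],[0.4,2,-1,0,0,0,0],[0.4,2,-1,0,0,0,0],[0.4,2,-1,0,0,0,0],[0.4,2,-1,0,0,0,0]]]' 15
python3 -m creep '[[[0.4,0,0,0,0,0,0],[0.4,0,0,0,0,0,0],[0.4,0,0,0,0,0,0]]]'
```

```text
time: 4.1
position: [0.5732, -0.0461, 0.0886]
tool_rot: [2.037, 2.392, 0.0]
ft_force: [-0.9, 0.5, -0.7]
grip_width: 0.633
time: 4.4
position: [0.5733, -0.046, 0.0886]
tool_rot: [2.037, 2.392, 0.001]
ft_force: [-0.2, 0.3, 0.9]
grip_width: 0.538
```

```bash
python3 -m creep '[[[0.4,0,0,-4,0,0,0],[0.4,0,0,-12,0,0,0],[0.4,0,0,-24,0,0,0],[0.4,0,0,-38,0,0,0],[0.4,0,0,-50,0,0,0]]]'
python3 -c "
from h import *
to(.521,-.343,.140)"
```

```text
time: 4.9
position: [0.5737, -0.0462, 0.1405]
tool_rot: [2.036, 2.391, 0.002]
ft_force: [0.2, -1.1, -0.2]
grip_width: 0.538
t 4.9 pos [573.7 -46.2 140.5] shift [-284.7  -99.3    0.4] turn [ 0.0017  0.     -0.0006] F [ 0.2 -1.1 -0.2] g 0.538
```

```bash
python3 -m creep '[[[0.4,-12,-4,0,0,0,0],[0.4,-38,-13,0,0,0,0],[0.4,-71,-25,0,0,0,0],[0.4,-107,-37,0,0,0,0],[0.4,-142,-50,0,0,0,0]]]'
python3 -m creep '[[[0.4,-36,-12,0,0,0,0],[0.4,-72,-25,0,0,0,0],[0.4,-104,-36,0,0,0,0],[0.4,-130,-45,0,0,0,0],[0.4,-142,-50,0,0,0,0]]]'
python3 -m creep '[[[0.4,0,0,0,0,0,0],[0.4,0,0,0,0,0,0],[0.4,0,0,0,0,0,0]]]'
python3 - <<'E'
from h import *
to(.521,-.343,.0905)
t=img("top");s=img("side")
a=cv2.resize(t[180:300,390:510],None,fx=3.3,fy=3.3,interpolation=cv2.INTER_CUBIC)
b=cv2.resize(s[200:380,280:460],None,fx=2.2,fy=2.2,interpolation=cv2.INTER_CUBIC)
cv2.imwrite("pics/a2.png",np.hstack([a,b])[:,:,::-1])
E
```

```text
time: 5.4
position: [0.5455, -0.1966, 0.1386]
tool_rot: [2.037, 2.391, -0.0]
ft_force: [0.3, -0.3, -2.4]
grip_width: 0.538
time: 5.9
position: [0.5172, -0.3467, 0.1386]
tool_rot: [2.042, 2.386, -0.004]
ft_force: [-0.5, -0.9, -1.6]
grip_width: 0.535
time: 6.2
position: [0.5206, -0.3401, 0.1383]
tool_rot: [-2.033, -2.394, -0.002]
ft_force: [0.5, 0.4, -1.3]
grip_width: 0.532
t 6.2 pos [ 520.6 -340.1  138.3] shift [-3.  -0.1 47.8] turn [ 0.0004 -0.0016  0.0023] F [ 0.5  0.4 -1.3] g 0.532
```

View pics/a2.png

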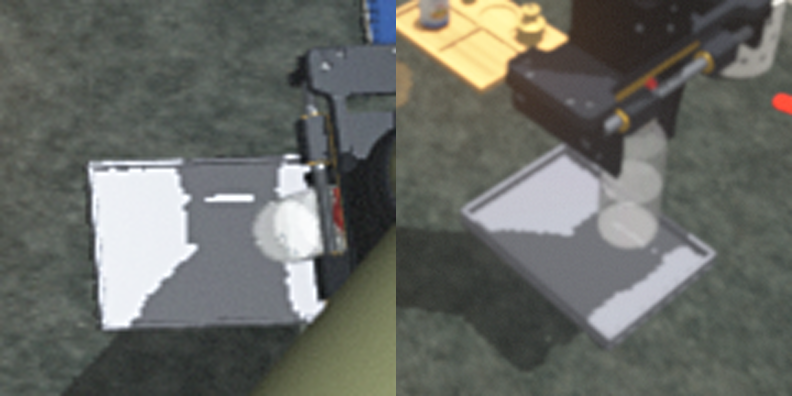

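The bottle hangs straight over the right half of the tray, at about (478,248) in the top view. I lower it.

```bash
python3 -m creep '[[[0.4,-1,0,12,0,0,0],[0.4,-2,0,26,0,0,0],[0.4,-2,0,38,0,0,0],[0.4,-2,0,44,0,0,0],[0.4,-2,0,46,0,0,0]]]'
python3 -m creep '[[[0.4,0,0,0,0,0,0],[0.4,0,0,1,0,0,0],[0.4,0,0,1,0,0,0]]]'
python3 -c "
from h import *
to(.521,-.343,.0900)"
```

```text
time: 6.8
position: [0.5192, -0.3439, 0.0909]
tool_rot: [-2.036, -2.39, 0.001]
ft_force: [-0.5, -0.1, -0.7]
grip_width: 0.539
time: 7.1
position: [0.5203, -0.3446, 0.092]
tool_rot: [2.036, 2.391, 0.0]
ft_force: [0.1, 0.8, -1.3]
grip_width: 0.536
t 7.1 pos [ 520.3 -344.6   92. ] shift [1.4 1.  2. ] turn [ 0.0008  0.0004 -0.0006] F [ 0.1  0.8 -1.3] g 0.536
```

```bash
python3 -m creep '[[[0.4,0,0,1,0,0,0],[0.4,0,0,2,0,0,0],[0.4,0,0,2,0,0,0],[0.4,0,0,2,0,0,0]]]'; python3 -m creep '[[[0.4,0,0,1,0,0,0],[0.4,0,0,1,0,0,0],[0.4,0,0,1,0,0,0]]]'
```

```text
time: 7.5
position: [0.5201, -0.3444, 0.0897]
tool_rot: [2.037, 2.392, 0.0]
ft_force: [0.5, 0.0, -1.4]
grip_width: 0.536
time: 7.8
position: [0.5205, -0.3447, 0.0894]
tool_rot: [2.036, 2.391, 0.001]
ft_force: [-0.6, 0.0, 5.4]
grip_width: 0.537
```

Contact at 5 N. I open the jaws gradually and go straight up.

```bash
python3 -m creep '[[[0.6,0,0,-1,0,0,0],[0.7,0,0,-1,0,0,0],[0.9,0,0,-1,0,0,0],[1,0,0,-1,0,0,0],[1,0,0,-1,0,0,0]]]'; python3 -m creep '[[[1,0,0,0,0,0,0],[1,0,0,-20,0,0,0],[1,0,0,-60,0,0,0],[1,0,0,-105,0,0,0],[1,0,0,-140,0,0,0]]]'
python3 -c "
from h import *
to(.561,.032,.200)"
```

```text
time: 8.3
position: [0.5198, -0.3443, 0.0893]
tool_rot: [-2.037, -2.391, 0.0]
ft_force: [0.3, 0.2, -0.7]
grip_width: 0.877
time: 8.8
position: [0.5202, -0.3448, 0.2322]
tool_rot: [2.036, 2.39, 0.001]
ft_force: [0.9, 0.4, 0.8]
grip_width: 1.0
t 8.8 pos [ 520.2 -344.8  232.2] shift [365.5 100.2  31.9] turn [ 0.0015  0.0011 -0.0009] F [0.9 0.4 0.8] g 1.0
```

```bash
python3 -m creep '[[[1,37,10,0,0,0,0],[1,74,20,0,0,0,0],[1,111,30,0,0,0,0],[1,148,40,0,0,0,0],[1,185,50,0,0,0,0]]]'; python3 -m creep '[[[1,40,11,0,0,0,0],[1,80,22,0,0,0,0],[1,120,33,0,0,0,0],[1,160,44,10,0,0,0],[1,181,50,20,0,0,0]]]'; python3 -m creep '[[[1,0,0,5,0,0,0],[1,0,0,15,0,0,0],[1,0,0,15,0,0,0],[1,0,0,15,0,0,0]]]'
python3 - <<'E'
from h import *
to(.561,.032,.038)
t=img("top");s=img("side")
a=cv2.resize(t[180:300,390:510],None,fx=3.3,fy=3.3,interpolation=cv2.INTER_CUBIC)
b=cv2.resize(s[100:300,240:440],None,fx=1.98,fy=1.98,interpolation=cv2.INTER_CUBIC)
cv2.imwrite("pics/a3.png",np.hstack([a,b])[:,:,::-1])
E
```

```text
time: 9.3
position: [0.5398, -0.1523, 0.2297]
tool_rot: [2.037, 2.391, 0.001]
ft_force: [0.5, 0.1, -0.6]
grip_width: 0.996
time: 9.8
position: [0.5605, 0.0378, 0.2095]
tool_rot: [-2.03, -2.396, -0.003]
ft_force: [-0.1, 0.3, -0.4]
grip_width: 0.998
time: 10.2
position: [0.5603, 0.0308, 0.1946]
tool_rot: [2.04, 2.389, -0.001]
ft_force: [-0.2, 0.7, 0.4]
grip_width: 0.998
t 10.2 pos [560.3  30.8 194.6] shift [  1.1   0.9 156.6] turn [-0.0001  0.0004 -0.0037] F [-0.2  0.7  0.4] g 0.998
```

View pics/a3.png

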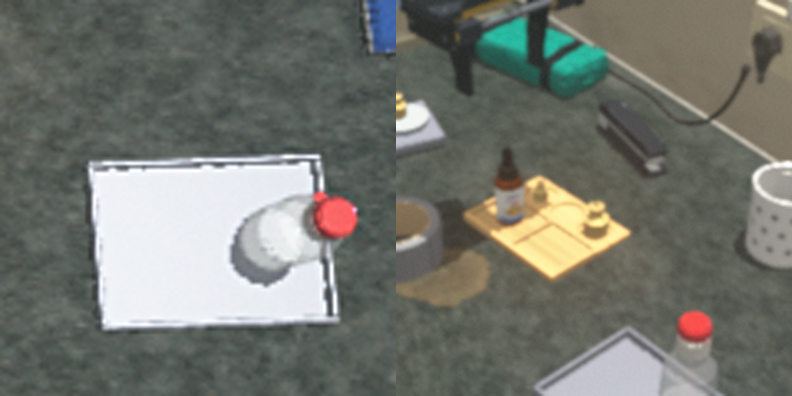

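Flip stands upright in the tray, cap at (492,246). Next the dropper, with the jaws part-closed to stay clear of the tape roll.

```bash
python3 -m creep '[[[0.68,1,1,20,0,0,0],[0.68,1,1,45,0,0,0],[0.68,1,1,72,0,0,0],[0.68,1,1,85,0,0,0],[0.68,1,1,85,0,0,0]]]'
python3 -m creep '[[[0.68,0,0,20,0,0,0],[0.68,0,0,40,0,0,0],[0.68,0,0,56,0,0,0],[0.68,0,0,66,0,0,0],[0.68,0,0,69,0,0,0]]]'
python3 -m creep '[[[0.68,0,0,0,0,0,0],[0.68,0,0,0,0,0,0],[0.68,0,0,0,0,0,0]]]'
python3 -c "
from h import *
to(.561,.032,.040)"
```

```text
time: 10.8
position: [0.56, 0.0335, 0.1081]
tool_rot: [-2.036, -2.39, 0.004]
ft_force: [-0.9, -0.1, -0.1]
grip_width: 0.703
time: 11.3
position: [0.5615, 0.034, 0.0407]
tool_rot: [2.037, 2.392, 0.0]
ft_force: [-0.3, -0.2, 0.6]
grip_width: 0.676
time: 11.6
position: [0.562, 0.0342, 0.0416]
tool_rot: [2.036, 2.391, 0.002]
ft_force: [-0.2, 0.4, -0.7]
grip_width: 0.683
t 11.6 pos [562.   34.2  41.6] shift [-2.  -1.3  1.5] turn [ 0.0017 -0.0002 -0.0005] F [-0.2  0.4 -0.7] g 0.683
```

```bash
python3 -m creep '[[[0.5,-2,-1,1,0,0,0],[0.3,-2,-1,1,0,0,0],[0.3,-2,-1,1,0,0,0],[0.25,-2,-1,1,0,0,0],[0.25,-2,-1,1,0,0,0]]]' 12
python3 -m creep '[[[0.25,0,0,0,0,0,0],[0.25,0,0,0,0,0,0],[0.25,0,0,0,0,0,0],[0.25,0,0,0,0,0,0]]]'
python3 -m creep '[[[0.25,0,0,-4,0,0,0],[0.25,0,0,-12,0,0,0],[0.25,0,0,-24,0,0,0],[0.25,0,0,-38,0,0,0],[0.25,0,0,-50,0,0,0]]]'
python3 -c "
from h import *
to(.509,-.253,.09)"
```

```text
time: 12.1
position: [0.5607, 0.032, 0.0396]
tool_rot: [2.037, 2.392, 0.0]
ft_force: [0.5, -0.2, 0.3]
grip_width: 0.38
time: 12.5
position: [0.5607, 0.032, 0.0396]
tool_rot: [2.037, 2.392, 0.0]
ft_force: [0.7, 0.1, 0.7]
grip_width: 0.376
time: 13.0
position: [0.5612, 0.0319, 0.0915]
tool_rot: [2.036, 2.391, 0.002]
ft_force: [-0.5, -0.3, -0.2]
grip_width: 0.376
t 13.0 pos [561.2  31.9  91.5] shift [-273.   -96.9    1.3] turn [ 0.0017 -0.0001 -0.0006] F [-0.5 -0.3 -0.2] g 0.376
```

```bash
python3 -m creep '[[[0.25,-12,-4,0,0,0,0],[0.25,-38,-13,0,0,0,0],[0.25,-71,-25,0,0,0,0],[0.25,-107,-37,0,0,0,0],[0.25,-140,-49,0,0,0,0]]]'
python3 -m creep '[[[0.25,-36,-12,0,0,0,0],[0.25,-70,-25,0,0,0,0],[0.25,-100,-36,0,0,0,0],[0.25,-124,-45,0,0,0,0],[0.25,-133,-48,0,0,0,0]]]'
python3 -m creep '[[[0.25,0,0,0,0,0,0],[0.25,0,0,5,0,0,0],[0.25,0,0,15,0,0,0],[0.25,0,0,25,0,0,0],[0.25,0,0,30,0,0,0]]]'
python3 -m creep '[[[0.25,0,0,9,0,0,0],[0.25,0,0,15,0,0,0],[0.25,0,0,17,0,0,0],[0.25,0,0,17,0,0,0],[0.25,0,0,17,0,0,0]]]'
python3 -c "
from h import *
to(.509,-.253,.0406)"
```

```text
time: 13.5
position: [0.5335, -0.1168, 0.0896]
tool_rot: [2.038, 2.391, -0.001]
ft_force: [-0.4, -0.2, -0.8]
grip_width: 0.37
time: 14.0
position: [0.5061, -0.2574, 0.0897]
tool_rot: [2.043, 2.386, -0.003]
ft_force: [-0.0, -0.9, -1.2]
grip_width: 0.371
time: 14.5
position: [0.5077, -0.2515, 0.0577]
tool_rot: [-2.033, -2.392, 0.001]
ft_force: [-0.3, 0.7, -0.3]
grip_width: 0.38
time: 15.0
position: [0.5085, -0.2533, 0.0428]
tool_rot: [2.037, 2.391, 0.0]
ft_force: [-0.2, -0.1, -1.3]
grip_width: 0.374
t 15.0 pos [ 508.5 -253.3   42.8] shift [0.2 0.5 2.2] turn [ 0.0005  0.0002 -0.0008] F [-0.2 -0.1 -1.3] g 0.374
```

```bash
python3 -m creep '[[[0.25,0,0,1,0,0,0],[0.25,0,0,2,0,0,0],[0.25,0,0,2,0,0,0],[0.25,0,0,3,0,0,0],[0.25,0,0,3,0,0,0]]]'
```

```text
time: 15.5
position: [0.509, -0.2534, 0.0403]
tool_rot: [2.036, 2.391, 0.001]
ft_force: [0.3, 0.3, 3.9]
grip_width: 0.375
```

```bash
python3 -m creep '[[[0.45,0,0,-1,0,0,0],[0.55,0,0,-1,0,0,0],[0.65,0,0,-1,0,0,0],[0.68,0,0,-1,0,0,0],[0.68,0,0,-1,0,0,0]]]'; python3 -m creep '[[[0.68,0,0,-15,0,0,0],[0.68,0,0,-45,0,0,0],[0.68,0,0,-85,0,0,0],[0.68,0,0,-125,0,0,0],[0.68,0,0,-160,0,0,0]]]'
python3 - <<'E'
from h import *
to(.535,.288,.16)
s=img("side");cv2.imwrite("pics/a4.png",s[:,:,::-1])
E
```

```text
time: 16.0
position: [0.5081, -0.253, 0.0404]
tool_rot: [-2.037, -2.392, 0.0]
ft_force: [0.4, 0.2, -0.0]
grip_width: 0.66
time: 16.5
position: [0.5084, -0.2536, 0.2039]
tool_rot: [2.036, 2.39, 0.002]
ft_force: [0.1, -0.2, 0.1]
grip_width: 0.684
t 16.5 pos [ 508.4 -253.6  203.9] shift [530.6 112.1  43.7] turn [ 0.0022  0.0009 -0.0013] F [ 0.1 -0.2  0.1] g 0.684
```

View pics/a4.png

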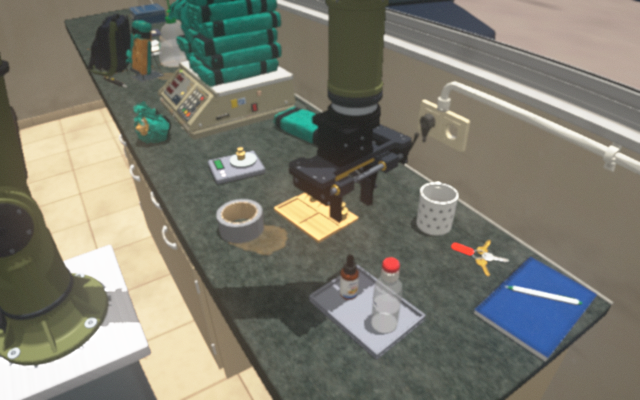

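Both bottles stand upright in the tray: dropper at (348,278), flip at (385,300). Now the mid weight.

```bash
python3 -m creep '[[[0.68,35,7,0,0,0,0],[0.68,80,17,0,0,0,0],[0.68,125,26,0,0,0,0],[0.68,170,36,0,0,0,0],[0.68,215,45,0,0,0,0]]]'; python3 -m creep '[[[0.68,45,10,0,0,0,0],[0.68,90,19,0,0,0,0],[0.68,135,29,0,0,0,0],[0.68,180,38,0,0,0,0],[0.68,225,48,0,0,0,0]]]'; python3 -m creep '[[[0.68,40,8,0,0,0,0],[0.68,70,15,10,0,0,0],[0.68,91,19,30,0,0,0],[0.68,91,19,44,0,0,0],[0.68,91,19,44,0,0,0]]]'; python3 -m creep '[[[0.68,0,0,0,0,0,0],[0.68,0,0,0,0,0,0]]]'
python3 - <<'E'
from h import *
to(.535,.288,.16)
t=img("top");s=img("side")
a=cv2.resize(t[160:280,160:280],None,fx=3.3,fy=3.3,interpolation=cv2.INTER_CUBIC)
b=cv2.resize(s[90:210,180:300],None,fx=3.3,fy=3.3,interpolation=cv2.INTER_CUBIC)
cv2.imwrite("pics/a5.png",np.hstack([a,b])[:,:,::-1])
E
```

```text
time: 17.05
position: [0.5185, -0.0321, 0.2017]
tool_rot: [2.037, 2.39, 0.002]
ft_force: [1.3, -0.1, -0.7]
grip_width: 0.681
time: 17.55
position: [0.53, 0.1977, 0.2017]
tool_rot: [2.037, 2.391, 0.002]
ft_force: [0.6, -0.4, 0.5]
grip_width: 0.679
time: 18.05
position: [0.5329, 0.2877, 0.1545]
tool_rot: [-2.036, -2.392, 0.007]
ft_force: [-0.4, -1.1, 0.2]
grip_width: 0.683
time: 18.25
position: [0.5354, 0.2875, 0.158]
tool_rot: [2.039, 2.388, 0.003]
ft_force: [0.2, -1.1, 0.4]
grip_width: 0.683
t 18.25 pos [535.4 287.5 158. ] shift [ 0.6 -0.3 -2. ] turn [ 0.002  -0.0003 -0.0032] F [ 0.2 -1.1  0.4] g 0.683
```

View pics/a5.png

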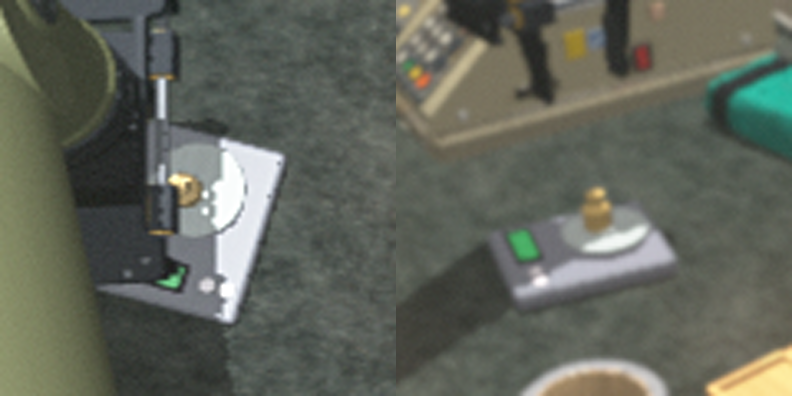

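The weight's knob is at (216,216) in the top view and (241,148) in the side view. I triangulate it.

Run:
```python
from h import *
print(tri((216,216.4),(240.9,148.3)))
for z in(.042,.05,.058): print(z,plane("top",[(215.5,217.3)],z).round(4),plane("top",[(215.8,216.5)],z).round(4))
print("side body",plane("side",[((597-396)/3.3+180,213/3.3+90)],.042).round(4), "knob",plane("side",[(240.9,148.3)],.058).round(4))
# rack check of side bias: pan centre side
print("pan side",plane("side",[((606-396)/3.3+180,232/3.3+90)],.030).round(4))
print("pan top",plane("top",[(219.2,217.3)],.030).round(4))
```

```text
(array([0.53502369, 0.28545102, 0.06533493]), [np.float64(0.00129450423069888), np.float64(0.0012945042306986229)])
0.042 [[0.5351 0.2929 0.042 ]] [[0.5371 0.2925 0.042 ]]
0.05 [[0.5339 0.2908 0.05  ]] [[0.5359 0.2904 0.05  ]]
0.058 [[0.5326 0.2886 0.058 ]] [[0.5346 0.2882 0.058 ]]
side body [[0.5372 0.2935 0.042 ]] knob [[0.5411 0.2981 0.058 ]]
pan side [[0.5379 0.2803 0.03  ]]
pan top [[0.5379 0.2871 0.03  ]]
```

```bash
python3 -m creep '[[[0.6,1,0,25,0,0,0],[0.6,2,0,55,0,0,0],[0.6,2,0,85,0,0,0],[0.6,2,0,105,0,0,0],[0.6,2,0,113,0,0,0]]]'
python3 -m creep '[[[0.6,0,0,3,0,0,0],[0.6,0,0,5,0,0,0],[0.6,0,0,5,0,0,0],[0.6,0,0,5,0,0,0]]]'
python3 -c "
from h import *
to(.535,.289,.038)"
```

```text
time: 18.85
position: [0.533, 0.2898, 0.0419]
tool_rot: [-2.037, -2.391, 0.004]
ft_force: [-0.7, 0.7, 0.2]
grip_width: 0.6
time: 19.25
position: [0.5347, 0.2914, 0.0398]
tool_rot: [2.036, 2.391, 0.003]
ft_force: [0.0, 0.2, 0.9]
grip_width: 0.604
t 19.25 pos [534.7 291.4  39.8] shift [-2.4 -0.1  1.8] turn [ 0.0019 -0.0009 -0.0006] F [0.  0.2 0.9] g 0.604
```

```bash
python3 -m creep '[[[0.4,-2,0,1,0,0,0],[0.25,-2,0,1,0,0,0],[0.15,-2,0,1,0,0,0],[0.15,-2,0,1,0,0,0],[0.15,-2,0,1,0,0,0]]]' 12
python3 -m creep '[[[0.15,0,0,0,0,0,0],[0.15,0,0,0,0,0,0],[0.15,0,0,0,0,0,0],[0.15,0,0,0,0,0,0]]]'
```

```text
time: 19.75
position: [0.5345, 0.2891, 0.0377]
tool_rot: [2.037, 2.392, 0.001]
ft_force: [0.8, 0.2, 0.5]
grip_width: 0.265
time: 20.15
position: [0.5344, 0.2891, 0.0377]
tool_rot: [2.037, 2.392, 0.001]
ft_force: [0.3, 0.3, 0.8]
grip_width: 0.266
```

```bash
python3 -m creep '[[[0.15,0,0,-5,0,0,0],[0.15,0,0,-15,0,0,0],[0.15,0,0,-30,0,0,0],[0.15,0,0,-46,0,0,0],[0.15,0,0,-60,0,0,0]]]'
python3 -m creep '[[[0.15,0,0,0,0,0,0],[0.15,0,0,0,0,0,0]]]'
python3 - <<'E'
from h import *
to(.6237,.0027,.10)
s=img("side")
cv2.imwrite("pics/a6.png",cv2.resize(s[90:210,180:300],None,fx=3.3,fy=3.3,interpolation=cv2.INTER_CUBIC)[:,:,::-1])
E
```

```text
time: 20.65
position: [0.5348, 0.2893, 0.0999]
tool_rot: [2.036, 2.391, 0.003]
ft_force: [0.7, -0.5, -0.7]
grip_width: 0.265
time: 20.85
position: [0.5345, 0.2892, 0.0983]
tool_rot: [2.037, 2.392, 0.002]
ft_force: [-0.2, -0.3, -1.2]
grip_width: 0.265
t 20.85 pos [534.5 289.2  98.3] shift [-297.1   42.4   -1.9] turn [ 0.0011 -0.0006 -0.0005] F [-0.2 -0.3 -1.2] g 0.265
```

View pics/a6.png

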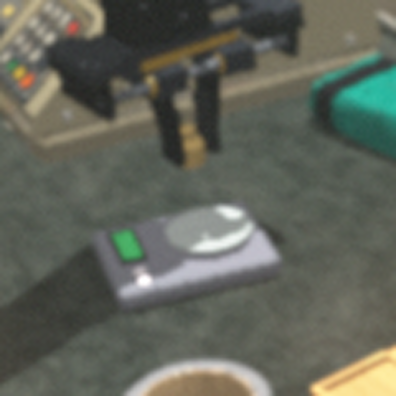

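The weight is held at about (238,134) and the pan is empty at (244,160). On to the middle well.

```bash
python3 -m creep '[[[0.15,-12,2,0,0,0,0],[0.15,-40,6,0,0,0,0],[0.15,-75,11,0,0,0,0],[0.15,-113,16,0,0,0,0],[0.15,-150,21,0,0,0,0]]]'
python3 -m creep '[[[0.15,-38,6,0,0,0,0],[0.15,-75,11,0,0,0,0],[0.15,-110,16,0,0,0,0],[0.15,-136,20,0,0,0,0],[0.15,-147,21,0,0,0,0]]]'
python3 -m creep '[[[0.15,0,0,0,0,0,0],[0.15,0,0,10,0,0,0],[0.15,0,0,25,0,0,0],[0.15,0,0,40,0,0,0],[0.15,0,0,50,0,0,0]]]'
python3 -m creep '[[[0.15,0,0,10,0,0,0],[0.15,0,0,15,0,0,0],[0.15,0,0,15,0,0,0],[0.15,0,0,15,0,0,0]]]'
python3 - <<'E'
from h import *
to(.6237,.0027,.0107)
s=img("side")
cv2.imwrite("pics/a7.png",cv2.resize(s[130:250,260:380],None,fx=4,fy=4,interpolation=cv2.INTER_CUBIC)[:,:,::-1])
E
```

```text
time: 21.4
position: [0.5788, 0.1414, 0.0968]
tool_rot: [-2.037, -2.391, 0.003]
ft_force: [0.0, 0.2, 0.0]
grip_width: 0.267
time: 21.9
position: [0.6229, -0.0029, 0.0969]
tool_rot: [2.043, 2.385, -0.004]
ft_force: [-0.8, -0.0, -1.0]
grip_width: 0.264
time: 22.4
position: [0.6214, 0.0039, 0.0449]
tool_rot: [-2.033, -2.392, 0.003]
ft_force: [-0.1, 0.2, -1.8]
grip_width: 0.266
time: 22.8
position: [0.6234, 0.0024, 0.0329]
tool_rot: [2.037, 2.391, 0.001]
ft_force: [-0.2, -0.5, -1.2]
grip_width: 0.263
t 22.8 pos [623.4   2.4  32.9] shift [ 0.2  0.3 22.2] turn [ 0.0006  0.0001 -0.0007] F [-0.2 -0.5 -1.2] g 0.263
```

View pics/a7.png

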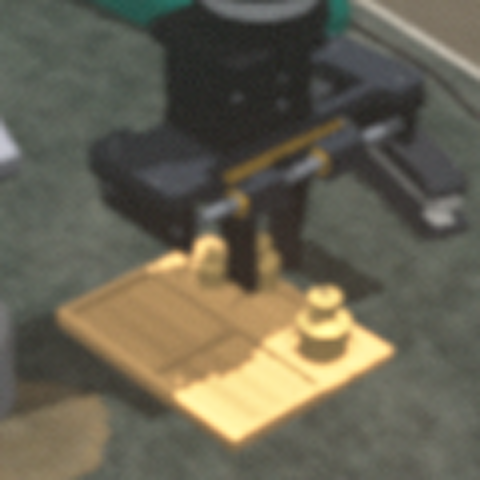

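The weight is over the middle well, well clear of the large weight at (341,212). I lower it.

```bash
python3 -m creep '[[[0.15,0,0,6,0,0,0],[0.15,0,0,13,0,0,0],[0.15,0,0,18,0,0,0],[0.15,0,0,20,0,0,0],[0.15,0,0,20,0,0,0]]]'
python3 -m creep '[[[0.15,0,0,1,0,0,0],[0.15,0,0,1,0,0,0],[0.15,0,0,2,0,0,0],[0.15,0,0,2,0,0,0]]]'
```

```text
time: 23.35
position: [0.6226, 0.0025, 0.0119]
tool_rot: [-2.036, -2.391, 0.001]
ft_force: [0.2, 0.2, -0.5]
grip_width: 0.267
time: 23.75
position: [0.6232, 0.0025, 0.0107]
tool_rot: [2.037, 2.392, 0.001]
ft_force: [0.7, 0.8, -0.6]
grip_width: 0.266
```

```bash
python3 -m creep '[[[0.15,0,0,1,0,0,0],[0.15,0,0,1,0,0,0],[0.15,0,0,1,0,0,0]]]'
```

```text
time: 24.05
position: [0.6233, 0.0026, 0.0106]
tool_rot: [2.037, 2.392, 0.001]
ft_force: [-1.6, 0.9, 5.3]
grip_width: 0.264
```

```bash
python3 -m creep '[[[0.3,0,0,-1,0,0,0],[0.4,0,0,-1,0,0,0],[0.5,0,0,-1,0,0,0],[0.6,0,0,-1,0,0,0],[0.6,0,0,-1,0,0,0]]]'
python3 -m creep '[[[0.65,0,0,-15,0,0,0],[0.68,0,0,-40,0,0,0],[0.68,0,0,-70,0,0,0],[0.68,-20,0,-85,0,0,0],[0.68,-46,-3,-85,0,0,0]]]'
python3 -m creep '[[[0.68,0,0,0,0,0,0],[0.68,0,0,0,0,0,0],[0.68,0,0,0,0,0,0]]]'
python3 - <<'E'
from h import *
to(.6275,-.045,.012)
s=img("side")
cv2.imwrite("pics/a8.png",cv2.resize(s[130:250,260:380],None,fx=4,fy=4,interpolation=cv2.INTER_CUBIC)[:,:,::-1])
E
```

```text
time: 24.55
position: [0.623, 0.0025, 0.0104]
tool_rot: [-2.037, -2.392, 0.0]
ft_force: [-1.0, 0.5, -0.1]
grip_width: 0.557
time: 25.05
position: [0.6303, -0.0418, 0.1001]
tool_rot: [2.03, 2.392, 0.009]
ft_force: [0.1, -0.3, -0.3]
grip_width: 0.679
time: 25.35
position: [0.6273, -0.0421, 0.0957]
tool_rot: [-2.035, -2.392, -0.001]
ft_force: [0.1, 0.4, 0.4]
grip_width: 0.678
t 25.35 pos [627.3 -42.1  95.7] shift [-3.  -0.3 83.7] turn [ 0.0001 -0.001   0.0005] F [0.1 0.4 0.4] g 0.678
```

View pics/a8.png

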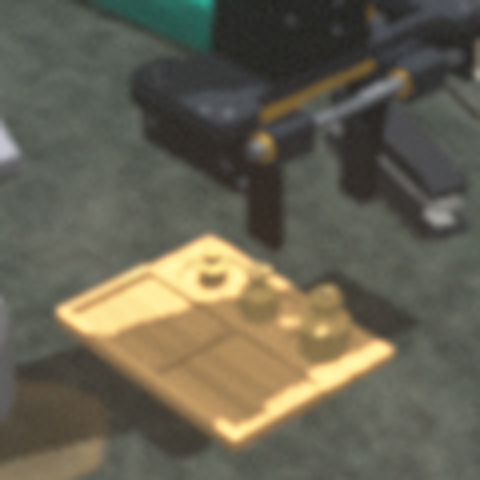

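Mid stands upright in the middle well at (325,203). The jaws are over the large weight.

```bash
python3 -m creep '[[[0.6,-2,0,20,0,0,0],[0.6,-3,0,40,0,0,0],[0.6,-3,0,60,0,0,0],[0.6,-3,0,74,0,0,0],[0.6,-3,0,79,0,0,0]]]'
python3 -m creep '[[[0.6,0,0,2,0,0,0],[0.6,0,0,2,0,0,0],[0.6,0,0,2,0,0,0],[0.6,0,0,2,0,0,0]]]'
python3 -c "
from h import *
to(.6275,-.045,.012)"
```

```text
time: 25.9
position: [0.6266, -0.0453, 0.0147]
tool_rot: [-2.034, -2.391, 0.003]
ft_force: [0.1, -0.2, 0.4]
grip_width: 0.601
time: 26.3
position: [0.6286, -0.0464, 0.0155]
tool_rot: [2.036, 2.391, 0.002]
ft_force: [-1.0, 0.0, 0.1]
grip_width: 0.6
t 26.3 pos [628.6 -46.4  15.5] shift [ 1.5 -0.8  3.5] turn [ 0.0016  0.0001 -0.0006] F [-1.   0.   0.1] g 0.6
```

```bash
python3 -m creep '[[[0.45,1,0,2,0,0,0],[0.3,1,0,3,0,0,0],[0.2,1,0,3,0,0,0],[0.2,1,0,3,0,0,0],[0.2,1,0,3,0,0,0]]]' 15
python3 -m creep '[[[0.2,0,0,0,0,0,0],[0.2,0,0,0,0,0,0],[0.2,0,0,0,0,0,0],[0.2,0,0,0,0,0,0]]]'
python3 -m creep '[[[0.2,0,0,-5,0,0,0],[0.2,0,0,-15,0,0,0],[0.2,0,0,-35,0,0,0],[0.2,0,0,-58,0,0,0],[0.2,0,0,-80,0,0,0]]]'
python3 -c "
from h import *
to(.538,.287,.0926)"
```

```text
time: 26.8
position: [0.6285, -0.045, 0.0118]
tool_rot: [2.036, 2.391, 0.002]
ft_force: [2.6, 1.3, -0.8]
grip_width: 0.331
time: 27.2
position: [0.6283, -0.045, 0.0118]
tool_rot: [2.036, 2.392, 0.002]
ft_force: [3.7, 1.1, -0.8]
grip_width: 0.333
time: 27.7
position: [0.6261, -0.0464, 0.0922]
tool_rot: [-2.037, -2.389, 0.004]
ft_force: [0.4, 0.1, -1.9]
grip_width: 0.332
t 27.7 pos [626.1 -46.4  92.2] shift [343.1 -34.2  -0.4] turn [-0.0033  0.0003 -0.0016] F [ 0.4  0.1 -1.9] g 0.332
```

```bash
python3 -m creep '[[[0.2,12,-1,0,0,0,0],[0.2,42,-4,0,0,0,0],[0.2,80,-8,0,0,0,0],[0.2,120,-12,0,0,0,0],[0.2,160,-16,0,0,0,0]]]'
python3 -m creep '[[[0.2,40,-4,0,0,0,0],[0.2,80,-8,0,0,0,0],[0.2,120,-12,0,0,0,0],[0.2,155,-15,0,0,0,0],[0.2,175,-17,0,0,0,0]]]'
python3 -m creep '[[[0.2,5,-1,0,0,0,0],[0.2,8,-1,10,0,0,0],[0.2,8,-1,25,0,0,0],[0.2,8,-1,35,0,0,0],[0.2,8,-1,40,0,0,0]]]'
python3 -m creep '[[[0.2,0,0,0,0,0,0],[0.2,0,0,0,0,0,0],[0.2,0,0,0,0,0,0]]]'
python3 - <<'E'
from h import *
to(.538,.287,.039)
t=img("top");s=img("side")
a=cv2.resize(t[160:280,160:280],None,fx=3.3,fy=3.3,interpolation=cv2.INTER_CUBIC)
b=cv2.resize(s[100:200,190:290],None,fx=3.96,fy=3.96,interpolation=cv2.INTER_CUBIC)
cv2.imwrite("pics/a9.png",np.hstack([a,b])[:,:,::-1])
E
```

```text
time: 28.2
position: [0.5839, 0.1115, 0.09]
tool_rot: [-2.036, -2.39, 0.004]
ft_force: [0.1, 0.6, -2.6]
grip_width: 0.33
time: 28.7
position: [0.538, 0.2842, 0.0899]
tool_rot: [-2.029, -2.395, 0.004]
ft_force: [-0.1, -0.3, -2.1]
grip_width: 0.332
time: 29.2
position: [0.5388, 0.2854, 0.0492]
tool_rot: [-2.039, -2.389, 0.006]
ft_force: [-0.7, 0.8, -2.3]
grip_width: 0.332
time: 29.5
position: [0.5401, 0.2878, 0.0522]
tool_rot: [2.037, 2.391, 0.002]
ft_force: [-0.5, -0.1, -1.7]
grip_width: 0.331
t 29.5 pos [540.1 287.8  52.2] shift [-0.5 -2.2 13.2] turn [ 0.0011 -0.0004 -0.001 ] F [-0.5 -0.1 -1.7] g 0.331
```

View pics/a9.png

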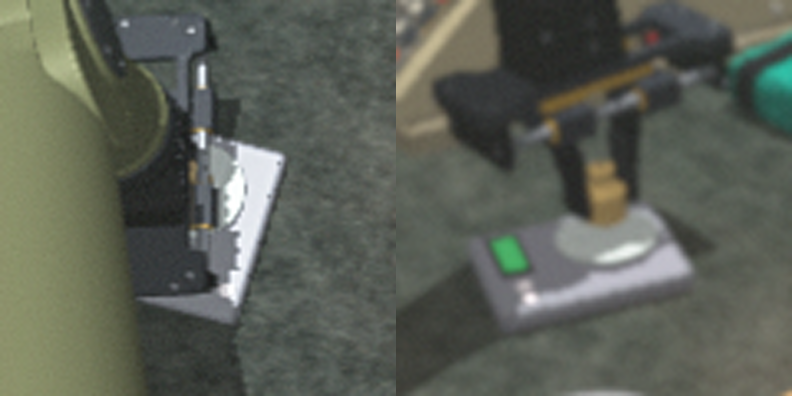

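The large weight hangs over the pan's middle, at about (243,150) in the side view. I lower it with a 2 mm trim.

```bash
python3 -m creep '[[[0.2,0,-1,5,0,0,0],[0.2,0,-2,9,0,0,0],[0.2,0,-2,11,0,0,0],[0.2,0,-2,12,0,0,0],[0.2,0,-2,12,0,0,0]]]'
python3 -m creep '[[[0.2,0,0,1,0,0,0],[0.2,0,0,1,0,0,0],[0.2,0,0,2,0,0,0],[0.2,0,0,2,0,0,0]]]'
```

```text
time: 30.1
position: [0.5374, 0.2874, 0.0393]
tool_rot: [-2.037, -2.392, 0.001]
ft_force: [-0.5, 0.3, -2.6]
grip_width: 0.328
time: 30.5
position: [0.5378, 0.2877, 0.0386]
tool_rot: [-2.037, -2.392, -0.001]
ft_force: [-2.4, -1.5, 5.0]
grip_width: 0.332
```

Contact. I release, rise, and look.

```bash
python3 -m creep '[[[0.35,0,0,-1,0,0,0],[0.45,0,0,-1,0,0,0],[0.55,0,0,-1,0,0,0],[0.6,0,0,-1,0,0,0],[0.6,0,0,-1,0,0,0]]]'
python3 -m creep '[[[0.65,0,0,-10,0,0,0],[0.68,0,0,-40,0,0,0],[0.68,0,0,-80,0,0,0],[0.68,0,0,-120,0,0,0],[0.68,0,0,-160,0,0,0]]]'
python3 -m creep '[[[0.68,-45,-9,0,0,0,0],[0.68,-90,-19,0,0,0,0],[0.68,-135,-28,0,0,0,0],[0.68,-180,-38,0,0,0,0],[0.68,-225,-47,0,0,0,0]]]'
python3 - <<'E'
from h import *
to(.5085,-.2535,.2)
t=img("top");s=img("side")
a=cv2.resize(t[160:280,160:280],None,fx=3.3,fy=3.3,interpolation=cv2.INTER_CUBIC)
b=cv2.resize(s[100:220,220:340],None,fx=3.3,fy=3.3,interpolation=cv2.INTER_CUBIC)
cv2.imwrite("pics/a10.png",np.hstack([a,b])[:,:,::-1])
c=blob(t,(12,70,60),(32,255,255),(200,190,240,235)); print("large blob",c.min(0),c.max(0)); m=(c.min(0)+c.max(0))/2
print(plane("top",[m],.05).round(4))
E
```

```text
time: 31.0
position: [0.5375, 0.2875, 0.0385]
tool_rot: [2.037, 2.392, 0.0]
ft_force: [-0.1, 0.3, -0.3]
grip_width: 0.576
time: 31.5
position: [0.5375, 0.2874, 0.201]
tool_rot: [2.037, 2.391, 0.001]
ft_force: [0.3, -0.4, -0.5]
grip_width: 0.676
time: 32.0
position: [0.5268, 0.0561, 0.1996]
tool_rot: [2.036, 2.391, 0.002]
ft_force: [0.5, -0.6, -0.5]
grip_width: 0.68
t 32.0 pos [526.8  56.1 199.6] shift [-302.7  -67.4   -0.7] turn [ 0.0015 -0.0006 -0.0005] F [ 0.5 -0.6 -0.5] g 0.68
large blob [213 211] [224 222]
[[0.5366 0.2839 0.05  ]]
```

View pics/a10.png

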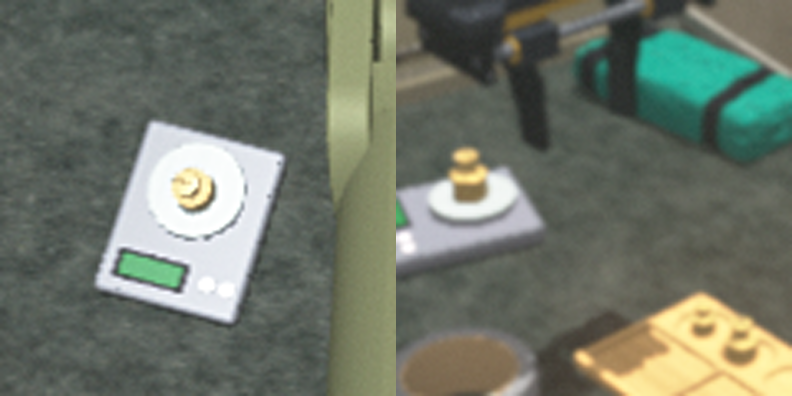

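Large stands centred on the pan at (218,217), within about 4 mm. Mid and small are in their wells. Back to the dropper.

```bash
python3 -m creep '[[[0.68,-45,-10,0,0,0,0],[0.68,-90,-20,0,0,0,0],[0.68,-135,-30,0,0,0,0],[0.68,-180,-40,0,0,0,0],[0.68,-225,-50,0,0,0,0]]]'
python3 -m creep '[[[0.68,-40,-9,0,0,0,0],[0.68,-65,-14,0,0,0,0],[0.68,-77,-17,0,0,0,0],[0.68,-77,-17,0,0,0,0],[0.68,-77,-17,0,0,0,0]]]'
python3 -m creep '[[[0.68,0,0,0,0,0,0],[0.68,0,0,0,0,0,0]]]'
python3 -c "
from h import *
to(.509,-.2533,.0402)"
```

```text
time: 32.6
position: [0.5135, -0.1735, 0.1996]
tool_rot: [2.035, 2.392, 0.003]
ft_force: [1.3, -0.1, 0.1]
grip_width: 0.679
time: 33.1
position: [0.5096, -0.249, 0.1986]
tool_rot: [-2.034, -2.393, -0.002]
ft_force: [-0.0, 0.1, 1.2]
grip_width: 0.68
time: 33.3
position: [0.5096, -0.249, 0.1986]
tool_rot: [-2.033, -2.394, -0.001]
ft_force: [-1.0, 0.5, -0.3]
grip_width: 0.682
t 33.3 pos [ 509.6 -249.   198.6] shift [ -4.3  -1.3 158.4] turn [ 0.0004 -0.0008  0.0023] F [-1.   0.5 -0.3] g 0.682
```

```bash
python3 -m creep '[[[0.68,-4,-1,20,0,0,0],[0.68,-4,-1,50,0,0,0],[0.68,-4,-1,80,0,0,0],[0.68,-4,-1,95,0,0,0],[0.68,-4,-1,95,0,0,0]]]'
python3 -m creep '[[[0.68,0,0,18,0,0,0],[0.68,0,0,36,0,0,0],[0.68,0,0,50,0,0,0],[0.68,0,0,58,0,0,0],[0.68,0,0,60,0,0,0]]]'
python3 -m creep '[[[0.68,0,0,0,0,0,0],[0.68,0,0,0,0,0,0],[0.68,0,0,0,0,0,0]]]'
python3 -c "
from h import *
to(.509,-.2533,.0402)"
```

```text
time: 33.8
position: [0.5073, -0.2536, 0.1015]
tool_rot: [-2.033, -2.39, 0.002]
ft_force: [-0.2, -0.1, 0.6]
grip_width: 0.68
time: 34.3
position: [0.5086, -0.2548, 0.0433]
tool_rot: [-2.036, -2.392, 0.0]
ft_force: [-0.7, 0.4, -0.1]
grip_width: 0.682
time: 34.6
position: [0.5091, -0.2553, 0.0443]
tool_rot: [2.036, 2.391, 0.001]
ft_force: [0.0, 0.1, 0.6]
grip_width: 0.68
t 34.6 pos [ 509.1 -255.3   44.3] shift [2.  0.2 4.1] turn [ 0.0012  0.0005 -0.0006] F [0.  0.1 0.6] g 0.68
```

```bash
python3 -m creep '[[[0.5,2,0,2,0,0,0],[0.35,2,0,3,0,0,0],[0.25,2,0,3,0,0,0],[0.25,2,0,3,0,0,0],[0.25,2,0,3,0,0,0]]]' 12
python3 -m creep '[[[0.25,0,0,0,0,0,0],[0.25,0,0,0,0,0,0],[0.25,0,0,0,0,0,0],[0.25,0,0,0,0,0,0]]]'
python3 -m creep '[[[0.25,0,0,-4,0,0,0],[0.25,0,0,-12,0,0,0],[0.25,0,0,-24,0,0,0],[0.25,0,0,-38,0,0,0],[0.25,0,0,-50,0,0,0]]]'
python3 -c "
from h import *
to(.5605,.032,.09)"
```

```text
time: 35.1
position: [0.5083, -0.2531, 0.0406]
tool_rot: [2.037, 2.392, 0.0]
ft_force: [-0.3, -0.4, -0.5]
grip_width: 0.373
time: 35.5
position: [0.5083, -0.253, 0.0406]
tool_rot: [2.037, 2.392, 0.0]
ft_force: [-0.1, 0.1, 0.4]
grip_width: 0.373
time: 36.0
position: [0.5088, -0.2534, 0.0925]
tool_rot: [2.036, 2.391, 0.001]
ft_force: [0.3, -0.2, 0.4]
grip_width: 0.375
t 36.0 pos [ 508.8 -253.4   92.5] shift [273.5  96.5   2.4] turn [ 0.0015  0.0006 -0.0006] F [ 0.3 -0.2  0.4] g 0.375
```

```bash
python3 -m creep '[[[0.25,12,4,0,0,0,0],[0.25,38,13,0,0,0,0],[0.25,71,25,0,0,0,0],[0.25,107,37,0,0,0,0],[0.25,140,49,0,0,0,0]]]'
python3 -m creep '[[[0.25,36,12,0,0,0,0],[0.25,70,25,0,0,0,0],[0.25,100,36,0,0,0,0],[0.25,124,45,0,0,0,0],[0.25,134,48,0,0,0,0]]]'
python3 -m creep '[[[0.25,0,0,0,0,0,0],[0.25,0,0,5,0,0,0],[0.25,0,0,15,0,0,0],[0.25,0,0,25,0,0,0],[0.25,0,0,30,0,0,0]]]'
python3 -m creep '[[[0.25,0,0,9,0,0,0],[0.25,0,0,15,0,0,0],[0.25,0,0,17,0,0,0],[0.25,0,0,17,0,0,0],[0.25,0,0,17,0,0,0]]]'
python3 -c "
from h import *
to(.5605,.032,.0396)"
```

```text
time: 36.5
position: [0.5343, -0.104, 0.0905]
tool_rot: [-2.035, -2.392, -0.001]
ft_force: [0.8, -0.5, -1.1]
grip_width: 0.372
time: 37.0
position: [0.5602, 0.0376, 0.0903]
tool_rot: [-2.03, -2.396, -0.001]
ft_force: [0.5, -0.6, -0.2]
grip_width: 0.371
time: 37.5
position: [0.5592, 0.0317, 0.0588]
tool_rot: [-2.038, -2.389, 0.003]
ft_force: [-0.4, -0.3, -0.5]
grip_width: 0.375
time: 38.0
position: [0.5607, 0.033, 0.0438]
tool_rot: [2.037, 2.392, 0.001]
ft_force: [0.5, 0.4, -0.8]
grip_width: 0.367
t 38.0 pos [560.7  33.   43.8] shift [-0.9 -0.3  4.2] turn [ 0.0005 -0.0001 -0.0005] F [ 0.5  0.4 -0.8] g 0.367
```

```bash
python3 -m creep '[[[0.25,-1,0,1,0,0,0],[0.25,-1,0,2,0,0,0],[0.25,-1,0,3,0,0,0],[0.25,-1,0,4,0,0,0],[0.25,-1,0,4,0,0,0]]]'
python3 -m creep '[[[0.25,0,0,1,0,0,0],[0.25,0,0,1,0,0,0],[0.25,0,0,1,0,0,0]]]'
```

```text
time: 38.5
position: [0.5606, 0.032, 0.0396]
tool_rot: [2.037, 2.392, 0.0]
ft_force: [-0.2, -0.0, -0.3]
grip_width: 0.371
time: 38.8
position: [0.5611, 0.032, 0.0391]
tool_rot: [2.036, 2.391, 0.002]
ft_force: [0.0, 0.3, 3.8]
grip_width: 0.372
```

Contact. I release, rise, and go to the flip bottle at (0.5203,-0.3446).

```bash
python3 -m creep '[[[0.45,0,0,-1,0,0,0],[0.55,0,0,-1,0,0,0],[0.65,0,0,-1,0,0,0],[0.68,0,0,-1,0,0,0],[0.68,0,0,-1,0,0,0]]]'; python3 -m creep '[[[0.68,0,0,-15,0,0,0],[0.8,0,0,-50,0,0,0],[1,0,0,-95,0,0,0],[1,0,0,-145,0,0,0],[1,0,0,-190,0,0,0]]]'
python3 -m creep '[[[1,-36,-10,0,0,0,0],[1,-72,-20,0,0,0,0],[1,-110,-30,0,0,0,0],[1,-148,-40,0,0,0,0],[1,-185,-50,0,0,0,0]]]'
python3 -m creep '[[[1,-40,-11,0,0,0,0],[1,-80,-22,0,0,0,0],[1,-120,-33,0,0,0,0],[1,-160,-44,0,0,0,0],[1,-180,-50,0,0,0,0]]]'
python3 -m creep '[[[1,0,0,0,0,0,0],[1,0,0,0,0,0,0],[1,0,0,0,0,0,0]]]'
python3 -c "
from h import *
to(.5203,-.3446,.0895)"
```

```text
time: 39.3
position: [0.5604, 0.0319, 0.0394]
tool_rot: [-2.037, -2.392, 0.0]
ft_force: [0.6, 0.3, -0.4]
grip_width: 0.659
time: 39.8
position: [0.5606, 0.0315, 0.2332]
tool_rot: [2.037, 2.39, 0.003]
ft_force: [0.9, -0.0, 0.2]
grip_width: 0.946
time: 40.3
position: [0.5403, -0.1605, 0.231]
tool_rot: [2.036, 2.391, 0.002]
ft_force: [-0.5, 0.5, -0.8]
grip_width: 0.999
time: 40.8
position: [0.518, -0.349, 0.231]
tool_rot: [2.041, 2.385, -0.003]
ft_force: [0.7, -0.3, 0.6]
grip_width: 1.003
time: 41.1
position: [0.5208, -0.3426, 0.2299]
tool_rot: [-2.034, -2.394, -0.002]
ft_force: [-0.7, -0.7, 1.0]
grip_width: 0.997
t 41.1 pos [ 520.8 -342.6  229.9] shift [ -2.   -1.  140.4] turn [ 0.001  -0.001   0.0017] F [-0.7 -0.7  1. ] g 0.997
```

```bash
python3 -m creep '[[[1,-1,-1,30,0,0,0],[1,-2,-1,65,0,0,0],[1,-2,-1,100,0,0,0],[1,-2,-1,125,0,0,0],[1,-2,-1,135,0,0,0]]]'
python3 -m creep '[[[1,0,0,0,0,0,0],[1,0,0,2,0,0,0],[1,0,0,2,0,0,0],[1,0,0,2,0,0,0]]]'
python3 -c "
from h import *
to(.5203,-.3446,.0895)"
```

```text
time: 41.6
position: [0.5188, -0.3434, 0.0919]
tool_rot: [-2.03, -2.391, -0.0]
ft_force: [0.5, -0.1, -0.2]
grip_width: 0.999
time: 42.0
position: [0.5201, -0.3469, 0.0939]
tool_rot: [2.035, 2.39, 0.001]
ft_force: [0.6, -0.0, 0.2]
grip_width: 0.998
t 42.0 pos [ 520.1 -346.9   93.9] shift [2.2 0.5 4.4] turn [ 0.002   0.0011 -0.0003] F [ 0.6 -0.   0.2] g 0.998
```

```bash
python3 -m creep '[[[0.7,2,0,2,0,0,0],[0.5,2,0,3,0,0,0],[0.4,2,0,3,0,0,0],[0.4,2,0,3,0,0,0],[0.4,2,0,3,0,0,0]]]' 15
python3 -m creep '[[[0.4,0,0,0,0,0,0],[0.4,0,0,0,0,0,0],[0.4,0,0,0,0,0,0],[0.4,0,0,0,0,0,0]]]'
python3 -m creep '[[[0.4,0,0,-4,0,0,0],[0.4,0,0,-12,0,0,0],[0.4,0,0,-24,0,0,0],[0.4,0,0,-38,0,0,0],[0.4,0,0,-50,0,0,0]]]'
python3 -c "
from h import *
to(.573,-.046,.14)"
```

```text
time: 42.5
position: [0.519, -0.3446, 0.0896]
tool_rot: [2.037, 2.392, 0.0]
ft_force: [1.2, -0.4, -0.1]
grip_width: 0.633
time: 42.9
position: [0.5192, -0.3445, 0.0896]
tool_rot: [2.037, 2.392, 0.0]
ft_force: [1.0, 0.1, 0.2]
grip_width: 0.535
time: 43.4
position: [0.5194, -0.3449, 0.1415]
tool_rot: [2.036, 2.391, 0.001]
ft_force: [0.2, 0.3, -1.0]
grip_width: 0.542
t 43.4 pos [ 519.4 -344.9  141.5] shift [286.6 100.5   1.4] turn [ 0.0013  0.0009 -0.0007] F [ 0.2  0.3 -1. ] g 0.542
```

```bash
python3 -m creep '[[[0.4,12,4,0,0,0,0],[0.4,38,13,0,0,0,0],[0.4,71,25,0,0,0,0],[0.4,107,37,0,0,0,0],[0.4,142,50,0,0,0,0]]]'
python3 -m creep '[[[0.4,36,12,0,0,0,0],[0.4,72,25,0,0,0,0],[0.4,106,37,0,0,0,0],[0.4,133,46,0,0,0,0],[0.4,145,50,0,0,0,0]]]'
python3 -m creep '[[[0.4,0,0,0,0,0,0],[0.4,0,0,5,0,0,0],[0.4,0,0,15,0,0,0],[0.4,0,0,25,0,0,0],[0.4,0,0,30,0,0,0]]]'
python3 -m creep '[[[0.4,0,0,9,0,0,0],[0.4,0,0,15,0,0,0],[0.4,0,0,17,0,0,0],[0.4,0,0,17,0,0,0],[0.4,0,0,17,0,0,0]]]'
python3 -c "
from h import *
to(.573,-.046,.0886)"
```

```text
time: 43.9
position: [0.5456, -0.1937, 0.1394]
tool_rot: [-2.036, -2.392, -0.001]
ft_force: [1.0, 0.5, -1.6]
grip_width: 0.537
time: 44.4
position: [0.572, -0.0401, 0.1393]
tool_rot: [-2.029, -2.396, -0.002]
ft_force: [-0.5, -0.9, -1.5]
grip_width: 0.537
time: 44.9
position: [0.5708, -0.0465, 0.1078]
tool_rot: [-2.038, -2.389, 0.003]
ft_force: [0.4, 0.2, -1.9]
grip_width: 0.537
time: 45.4
position: [0.5723, -0.0452, 0.0929]
tool_rot: [2.036, 2.392, 0.001]
ft_force: [0.2, -0.3, -0.6]
grip_width: 0.538
t 45.4 pos [572.3 -45.2  92.9] shift [-0.9  0.6  4.3] turn [ 0.0006  0.0001 -0.0004] F [ 0.2 -0.3 -0.6] g 0.538
```

```bash
python3 -m creep '[[[0.4,-1,1,1,0,0,0],[0.4,-1,1,2,0,0,0],[0.4,-1,1,3,0,0,0],[0.4,-1,1,4,0,0,0],[0.4,-1,1,4,0,0,0]]]'
python3 -m creep '[[[0.4,0,0,1,0,0,0],[0.4,0,0,1,0,0,0],[0.4,0,0,1,0,0,0]]]'
```

```text
time: 45.9
position: [0.5732, -0.0461, 0.0886]
tool_rot: [2.037, 2.392, 0.0]
ft_force: [-1.2, -0.6, -0.7]
grip_width: 0.539
time: 46.2
position: [0.5737, -0.0461, 0.0882]
tool_rot: [2.036, 2.391, 0.002]
ft_force: [-0.2, -0.3, 4.4]
grip_width: 0.537
```

Contact. I open, rise, move off to the right, and look.

```bash
python3 -m creep '[[[0.6,0,0,-1,0,0,0],[0.7,0,0,-1,0,0,0],[0.9,0,0,-1,0,0,0],[1,0,0,-1,0,0,0],[1,0,0,-1,0,0,0]]]'; python3 -m creep '[[[1,0,0,0,0,0,0],[1,0,0,-20,0,0,0],[1,0,0,-60,0,0,0],[1,0,0,-105,0,0,0],[1,0,0,-140,0,0,0]]]'
python3 -m creep '[[[1,-36,-10,0,0,0,0],[1,-72,-20,0,0,0,0],[1,-110,-30,0,0,0,0],[1,-148,-40,0,0,0,0],[1,-185,-50,0,0,0,0]]]'
python3 -m creep '[[[1,-30,0,0,0,0,0],[1,-50,0,0,0,0,0],[1,-50,0,0,0,0,0]]]'
python3 - <<'E'
from h import *
t=img("top");s=img("side")
a=cv2.resize(t[160:280,190:380],None,fx=4,fy=4,interpolation=cv2.INTER_CUBIC)[:, :760]
a=cv2.resize(t[165:265,190:380],(600,316),interpolation=cv2.INTER_CUBIC)
b=cv2.resize(s[120:260,190:380],(380,280),interpolation=cv2.INTER_CUBIC)
c=np.zeros((596,600,3),np.uint8);c[:316]=a;c[316:,:380]=b
cv2.imwrite("pics/a11.png",c[:,:,::-1])
for n,im,b in(("top",t,(340,190,375,225)),("side",s,(305,155,335,190))):
    q=np.r_[blob(im,(0,110,100),(6,255,255),b),blob(im,(172,110,100),(180,255,255),b)];print(n,q.mean(0),q.min(0),q.max(0))
E
```

```text
time: 46.7
position: [0.5729, -0.0461, 0.0883]
tool_rot: [-2.037, -2.392, 0.0]
ft_force: [-0.3, 0.8, 0.3]
grip_width: 0.881
time: 47.2
position: [0.5735, -0.0464, 0.2311]
tool_rot: [2.036, 2.39, 0.002]
ft_force: [0.2, 0.4, -0.8]
grip_width: 0.999
time: 47.7
position: [0.5529, -0.2382, 0.2287]
tool_rot: [2.036, 2.392, 0.001]
ft_force: [0.4, 0.3, -0.0]
grip_width: 0.999
time: 48.0
position: [0.5601, -0.2899, 0.2284]
tool_rot: [2.043, 2.386, -0.004]
ft_force: [0.6, 0.1, -0.4]
grip_width: 0.998
top [356.94594595 206.78378378] [352 201] [363 213]
side [318.77777778 171.72222222] [312 167] [325 176]
```

View pics/a11.png

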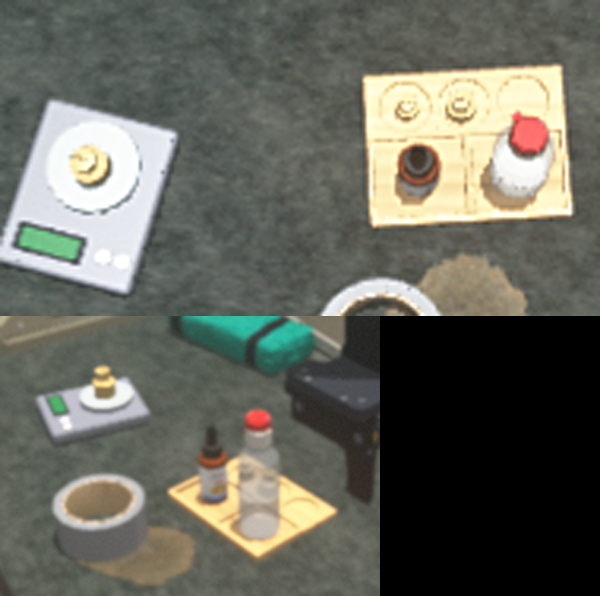

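The picture shows everything in place: both bottles upright in their own bays (cap at (357,207), as at the start), mid in the middle well, small untouched, large on the pan. Handing in.

```bash
python3 -m creep '[[[1,0,0,0,0,0,0],[1,0,0,0,0,0,0],[1,0,0,0,0,0,0]]]'; python3 -c "
from bench import ctrl;print(ctrl.close_job())"
```

```text
time: 48.4
position: [0.5616, -0.2848, 0.2287]
tool_rot: [-2.035, -2.394, -0.001]
ft_force: [-0.9, -0.1, -0.2]
grip_width: 1.0
the job is handed in; nothing more can be done
None
```

The weight change is done and handed in at 48.4 s. I moved both bottles to the side tray, put the medium weight in the middle well, set the largest weight on the scale's pan, and stood each bottle back in its own bay.

- **Bottles:** in the last pictures both stand upright. The red cap is within about 0.2 px of its starting pixels in both views. I checked the dropper bottle only by eye and by the gripper's position, which matched its pick-up point to within about 1 mm.
- **Weights:** the largest weight measured about 4 mm from the pan's middle, against a limit of 15 mm. The medium weight stands down in the middle well and the smallest looks untouched.
- **Bystanders:** the tape roll looks where it was. I did not look at the stapler again after the last move, but the arm did not go near it.
- **Disagreement:** single-view estimates from the side camera differed from the top camera by 5–10 mm. I used the top camera's values, and the grasps and fits agreed with them. No check failed.

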